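Move the mill workholders on to their next stations

ROBOT

A 6-joint arm with a two-finger parallel gripper is mounted at the origin on a cart in front of the work surface, level with it; the furniture and walls round the work are solid. World frame = base frame: x ahead of the robot, y to its left, z up, the work surface at z = 0. Lengths are in m, angles in rad, forces in N, time in s.
With the tool pointing down it reaches from about 0.375 to 0.9 m from the base axis. Payload 3.1 kg.
Tool frame: the origin (TCP) lies on the centre line of the jaws, within the pads' length; the fingertips stand 8 mm ahead of it and the grasp point (between the pads) lies 11 mm behind it; z points along the fingers, y is the line along which they close (so a half turn about z gives the same grasp; the last joint's range is limited). The gripper opens to 85 mm and grips with 20 to 120 N. Pads are 22 mm wide; open, the fingers measure 114 mm over their backs; the gripper's body (76 mm by 85 mm) begins 54 mm behind the grasp point. The pads swing forward as they close: fully open they stand 13 mm farther back than shut.
Start: joints at [1.109, 0.527, 1.433, -0, 1.181, -0.178], TCP at [0.174, 0.6, 0.239] pointing down, gripper open.
Joint ranges: [-3.08, 3.08], [-0.75, 2.2], [0.22, 2.44], [-1.43, 4.57], [0, 2.65], [-2.85, 2.85]. Speed limits (rad/s): [2.79, 2.79, 3.14, 3.14, 3.14, 3.14].

INTERFACE

Orientations are given as a unit quaternion [x, y, z, w].
In Python, from station import * gives the robot as it stands.
- The arm moves only by the tool play_rows, never from a script. Its argument "rows" is a list of rows, each a list of 3 entries, a list of its own where there are three numbers: the turn, a rotation vector about the tool's x, y, z in degrees, then the shift along the tool's x, y, z in mm, then the closure, from 0 (fully open) to 1 (shut). In form: [[[ax, ay, az], [dx, dy, dz], jaw], ...]. A call has 1 to 12 rows; each row shifts and turns the commanded pose from where the row before left it, along the tool's axes as they then stand; what a row does not reach is not made up. A row lasts 1/12 s, in which the tool goes at most 41.7 mm and 7.16 degrees, less where a joint would pass 70% of its speed; a pose out of reach is approached as far as the arm can. A call with a gripper value outside its range is refused whole. The fingers move at their own pace and stop on an object; "grip_force" is the grip in N (left out, the last holds). Time passes only in rows, so rows that do not move let the fingers close. It gives the time, the measured TCP pose, the force, the opening and the grip force at its end, in the units of the state.
- sense(): the state, without advancing time (a new reading comes with each control period).
- snapshot(name): name is "side" or "top"; returns (picture, depth): 480x640x3 uint8, red, green, blue; 480x640 float32, m along the optical axis (not along the pixel's ray), 0 where there is no reading.
- get_calibration(name): a dict with "vfov" (degrees; the focal length in pixels is half the picture's height over the tangent of half this angle, whatever the lens; pixels are square), "cx", "cy" (the principal point, pixels), "xyz" and "attitude" of the camera in the world. Camera axes: x right, y down, z forward; pixel columns grow to the right and rows downward; lengths in m; the calibration is good to about 2 mm. A picture is of the moment at which its call begins. get_calibration takes no time and is no camera call.
- sign_off(): hands the job in; it is judged then, once.
The state is a dict: "t": time; "q": joint angles; "qd": joint speeds; "tau": joint torques, N m; "tcp_pos": TCP position; "tool_rot": TCP orientation; "force": force on the tool from outside, world axes, zero at the start; "ft_torque": the same for the moment, N m; "finger_gap": opening from 0.0 (shut) to 1.0 (fully open); "gripper_force": force on a finger pad.
Only numpy, scipy, OpenCV 4.12 (cv2) and the standard library are available. Lean on these libraries where they do the work, as an engineer would, in place of code of your own. Each camera call takes 0.05 s, during which the arm holds its last target. There are 200 camera calls.

TASK

The milling run is over, so move each of the three workholders on by one station: the milled disc from the loading dock to the brush-out stand (the slot in the steel pan), the holder with the ceramic blocks from the brush-out stand to the storage stand with the wire guards, and the holder with the titanium abutment rods from the storage stand to the loading dock. All three stations are taken, so use the empty spare dock to make room, and leave it empty again. Each holder has a lug on top to lift it by; keep them upright, seat each fully in its slot before letting go, and leave the other things on the worktop where they are.

Things in the scene. Friction and masses are not known exactly. Their poses are not given: they have to be found in the camera images.
- disc_holder: Workholder (mm) with a round white milled disc 98 dia x 18 on edge in a metal ring 108 dia x 12, centre at z 74. Starts in loading dock. Origin: centre of foot's underside; z up, y along width. Foot 22 (x) x 64 (y) x 24 high. Straight above the origin, flat lug 12 thick (x) x 36 wide (y), top at z 152, at least 24 tall: pinch it across x from above. Fits slots either way round. 0.22-0.42 kg.
- block_holder: Workholder (mm) with four white blocks, two each side of a central stem, on a bar 124 wide; block tops at z 101. Starts in brush-out stand. Origin: centre of foot's underside; z up, y along width. Foot 22 (x) x 64 (y) x 24 high. Straight above the origin, flat lug 12 thick (x) x 36 wide (y), top at z 152, at least 24 tall: pinch it across x from above. Fits slots either way round. 0.22-0.42 kg.
- abutment_holder: Workholder (mm): metal plate 92 wide, 12 thick, top z 98, six 12 dia rods sticking 22 out of its -x face. Starts in storage stand. Origin: centre of foot's underside; z up, y along width. Foot 22 (x) x 64 (y) x 24 high. Straight above the origin, flat lug 12 thick (x) x 36 wide (y), top at z 152, at least 24 tall: pinch it across x from above. Fits slots either way round. 0.22-0.42 kg.
- loading_dock: Mill loading dock, fixed (mm): aluminium plate 100 (x) x 126 (y), a steel guide bar beyond each slot end and a black knob (32 high) at -x; grey funnel slot in the middle. Origin: on worktop under the slot's centre; z up, y along slot. Slot floor at z 10, 25 (x) x 69 (y) up to z 20, then flaring 9 outward all round to the rim at z 42: a foot a few mm off slides in.
- brush_stand: Brush-out stand, fixed (mm): shallow steel pan 124 (x) x 140 (y), rim 24 high, white chips in it; grey funnel slot in the middle. Origin: on worktop under the slot's centre; z up, y along slot. Slot floor at z 10, 25 (x) x 69 (y) up to z 20, then flaring 9 outward all round to the rim at z 42: a foot a few mm off slides in.
- storage_stand: Storage stand, fixed (mm): white board 84 (x) x 152 (y), an upright wire hoop 70 high at y -70.5 and 70.5; grey funnel slot in the middle. Origin: on worktop under the slot's centre; z up, y along slot. Slot floor at z 10, 25 (x) x 69 (y) up to z 20, then flaring 9 outward all round to the rim at z 42: a foot a few mm off slides in.
- spare_dock: Spare dock, fixed, empty at start (mm): only the grey funnel slot on a small grey plate 66 (x) x 108 (y). Origin: on worktop under the slot's centre; z up, y along slot. Slot floor at z 10, 25 (x) x 69 (y) up to z 20, then flaring 9 outward all round to the rim at z 42: a foot a few mm off slides in.
- brush: Bystander: fine black-handled brush, 185 long, lying on the worktop behind the docks. Leave it.
- jaw_model: Bystander: plaster jaw model, 62 x 80 x 37, on the worktop at the right. Leave it.
- bottle: Bystander: small white bottle with white cap, 29 across, 62 high, behind the docks. Leave it. Also in the way, fixed: the tall mill (590 high) left of the docks; its near right-hand corner is at x 0.43, y 0.28 m in the robot frame and its side runs from there to about x 0.97, y -0.04; come round in front of it.

How it is judged:
At the end, for the whole second after the job is handed in: Disc holder in the brush-out stand, block holder in the storage stand, abutment holder in the loading dock: each within 8 mm of the slot centre, foot on the slot floor (within 5 mm), upright within 0.1 rad, along the slot within 0.15 rad, released and at rest (horizontal distance between disc_holder and brush_stand below 0.008 m and z of disc_holder in the frame of brush_stand between 0.005 and 0.015 m and angle between each of disc_holder, block_holder, abutment_holder's own z axis and vertical below 0.1 rad and angle between the y axis of disc_holder and the y axis of brush_stand, either way round below 0.15 rad and linear speed of each of disc_holder, block_holder, abutment_holder below 0.02 m/s and contact force between the fingers and disc_holder below 0.05 N and horizontal distance between block_holder and storage_stand below 0.008 m and z of block_holder in the frame of storage_stand between 0.005 and 0.015 m and angle between the y axis of block_holder and the y axis of storage_stand, either way round below 0.15 rad and contact force between the fingers and block_holder below 0.05 N and horizontal distance between abutment_holder and loading_dock below 0.008 m and z of abutment_holder in the frame of loading_dock between 0.005 and 0.015 m and angle between the y axis of abutment_holder and the y axis of loading_dock, either way round below 0.15 rad and contact force between the fingers and abutment_holder below 0.05 N); the robot touches nothing.
It fails at once if a workholder is tipped over (more than 0.6 rad) (angle between any of disc_holder, block_holder, abutment_holder's own z axis and vertical above 0.6 rad).
It fails at once if a workholder is dropped or flung (moves faster than 0.7 m/s with no finger on it) ((linear speed of disc_holder above 0.7 m/s and contact force between the fingers and disc_holder below 0.05 N) or (linear speed of block_holder above 0.7 m/s and contact force between the fingers and block_holder below 0.05 N) or (linear speed of abutment_holder above 0.7 m/s and contact force between the fingers and abutment_holder below 0.05 N)).
It fails at once if a bystander (brush, jaw model, bottle) is moved by more than 30 mm (distance of any of brush, jaw_model, bottle from where it was at the start of the episode above 0.03 m).
It also fails if it takes over 93 s, if anything falls off the work surface, if the arm or the gripper's body presses on something with over 40 N, if the wrist force passes 120 N, or if a joint passes its speed limit or range.

## Working session

There is one attempt and no reset: what is moved stays moved. The work goes in short steps, Python scripts to look and compute and a tool call to move; the robot and the scene stay as the last step left them, time stands still between calls to the robot, and variables do not carry over. Pictures are saved under pics/ and viewed, at most 14 in all, crops included, and the job is handed in when it is done.

Besides the shell and the picture viewer there is one more tool, called after "Call:" by a JSON object that holds its "fn" and its "kwargs", one argument or row to a line. play_rows: Moves the arm, as the interface text tells. Its arguments: {"type":"object","properties":{"rows":{"type":"array","items":{"type":"array"}},"grip_force":{"type":"number"}},"required":["rows"]}

```bash
mkdir -p pics; python3 - <<'E'
from station import *
import cv2,numpy as np
for n in("top","side"):
    p,d=snapshot(n); np.savez(f"{n}.npz",p=p,d=d); cv2.imwrite(f"pics/{n}0.png",p[:,:,::-1]); print(n,get_calibration(n))
print(sense())
E
```

```text
top {'vfov': 54.976304389254594, 'cx': 317.6878081158589, 'cy': 242.47518257617614, 'xyz': array([ 0.53957557, -0.10354427,  0.90498093]), 'attitude': array([ 0.71190179, -0.70098749,  0.03460096, -0.02480247])}
side {'vfov': 53.04539271276329, 'cx': 311.2343883311248, 'cy': 238.45048335710393, 'xyz': array([0.30739214, 0.43645956, 0.65539554]), 'attitude': array([-0.21778078,  0.89751881, -0.36986104,  0.10116485])}
{'t': 0.1, 'q': array([ 1.10951654e+00,  5.28386178e-01,  1.43377986e+00, -7.17441547e-06,
        1.18142215e+00, -1.78497603e-01]), 'qd': array([ 0.00155734, -0.0009275 , -0.00302059, -0.00129586,  0.00016802,
        0.00058699]), 'tau': array([-3.85671910e-04, -4.43303812e+01, -1.78585553e+01, -2.46116988e-04,
        3.89794732e-03,  1.92072299e-06]), 'tcp_pos': array([0.17407663, 0.59960492, 0.23842169]), 'tool_rot': array([ 1.40919039e-01,  9.90020620e-01, -9.48195498e-04, -3.10610203e-04]), 'force': array([0.05343951, 0.69564312, 0.19520838]), 'ft_torque': array([ 0.03158265, -0.00346491, -0.04591414]), 'gripper_force': 0.0, 'finger_gap': 0.9960926951501231}
```

View pics/top0.png

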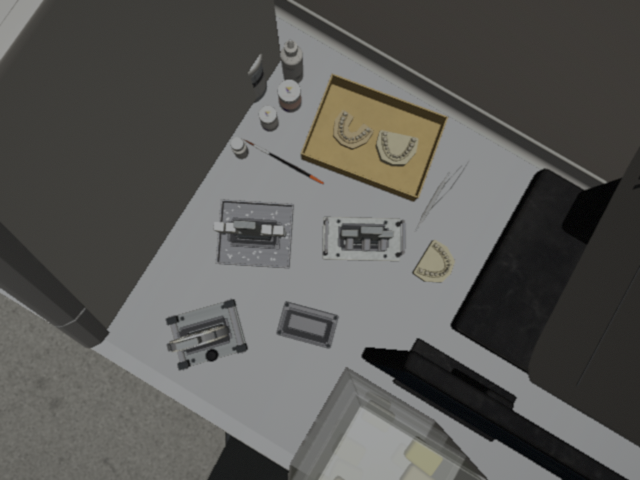

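View pics/side0.png

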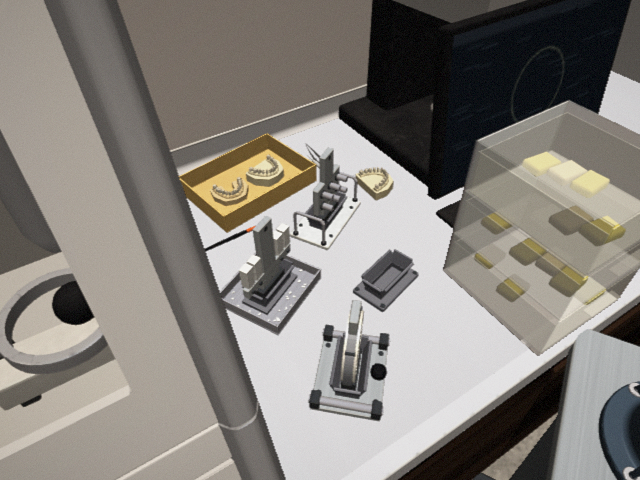

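The top view shows the loading dock with the disc at about (206,334), the brush-out stand with the blocks at (256,234), the storage stand with the abutments at (364,239) and the empty spare dock at (307,325). The side view confirms this. It also shows a transparent cabinet near the robot on its right, at about (550,230).

```bash
cat > h.py <<'E'
import numpy as np,cv2
from scipy.spatial.transform import Rotation as R
from station import *
def cloud(n,d):
    c=get_calibration(n); f=240/np.tan(np.radians(c["vfov"]/2))
    v,u=np.mgrid[:480,:640]
    P=np.stack([(u-c["cx"])/f*d,(v-c["cy"])/f*d,d],-1)
    W=P@R.from_quat(c["attitude"]).as_matrix().T+c["xyz"]
    W[d<=0]=np.nan
    return W
def rect(pts):
    (cx,cy),(w,h),a=cv2.minAreaRect((pts[:,:2]*1000).astype(np.float32))
    if w<h:w,h,a=h,w,a+90
    return np.round([cx,cy,w,h,(a+90)%180-90],1)
E
python3 - <<'E'
from h import *
for n in("top","side"):
    z=np.load(n+".npz");W=cloud(n,z["d"]);p=z["p"].astype(int)
    print(n,"table z",np.nanmedian(W[...,2][(abs(W[...,0]-.6)<.15)&(abs(W[...,1]+.0)<.2)]))
    for lo,hi,nm in((.15,.175,"lug"),(.034,.052,"rim"),(.06,.15,"mid"),(.175,1,"tall")):
        m=((W[...,2]>lo)&(W[...,2]<hi)).astype(np.uint8)
        k,L,S,C=cv2.connectedComponentsWithStats(m)
        for i in range(1,k):
            if S[i,4]>25:
                q=W[L==i]; print(nm,S[i,4],np.round(C[i]),"rect",rect(q),"med",np.round(np.median(q,0)*1000),"z",np.round(np.percentile(q[:,2],[2,98]),3), "xy", np.round(q.min(0)[:2],2),np.round(q.max(0)[:2],2))
E
```

```text
top table z 0.17348973836885317
lug 2731 [494.  79.] rect [ 885.2 -397.3  548.8    5.    60. ] med [ 880. -407.  163.] z [0.15  0.175] xy [ 0.75 -0.64] [ 1.02 -0.16]
lug 2156 [171. 180.] rect [712.7 119.4 619.8  17.4 -31.8] med [699. 128. 163.] z [0.151 0.175] xy [ 0.45 -0.04] [0.98 0.29]
lug 273 [607. 200.] rect [ 682.9 -592.    84.9    8.4  -26.6] med [ 679. -588.  159.] z [0.15 0.17] xy [ 0.64 -0.61] [ 0.72 -0.57]
lug 179 [244. 225.] rect [630.    6.9  36.3  12.3  87. ] med [629.   6. 162.] z [0.152 0.165] xy [ 0.62 -0.01] [0.64 0.02]
lug 183 [371. 230.] rect [ 624.4 -199.9   35.9   12.5   88.3] med [ 624. -199.  162.] z [0.152 0.165] xy [ 0.62 -0.22] [ 0.63 -0.18]
lug 194 [187. 343.] rect [438.4  91.7  36.8  12.1 -73.6] med [439.  90. 162.] z [0.153 0.165] xy [0.43 0.07] [0.45 0.11]
lug 68 [371. 360.] rect [ 407.4 -209.4   64.8   19.4   39.9] med [ 419. -194.  163.] z [0.15  0.174] xy [ 0.39 -0.24] [ 0.44 -0.19]
lug 172 [478. 428.] rect [ 313.3 -369.1  298.6    3.5   60.1] med [ 313. -369.  163.] z [0.151 0.174] xy [ 0.24 -0.5 ] [ 0.39 -0.24]
lug 621 [365. 425.] rect [ 318.2 -203
[... 8483 characters left out ...]
d [ 249. -117.  104.] z [0.062 0.148] xy [ 0.1  -0.24] [ 0.38 -0.07]
mid 114 [309. 217.] rect [ 623.8 -128.9   63.7    7.    -1.7] med [ 623. -128.   68.] z [0.061 0.071] xy [ 0.59 -0.13] [ 0.66 -0.13]
mid 1771 [264. 256.] rect [628.6   8.3 123.3  17.3  87. ] med [624.  18. 101.] z [0.061 0.146] xy [ 0.62 -0.05] [0.64 0.07]
mid 954 [351. 352.] rect [436.5  95.9 101.5  18.  -73.3] med [428. 125. 119.] z [0.067 0.145] xy [0.42 0.04] [0.45 0.15]
mid 2207 [241. 467.] rect [471.7 317.8 100.1  36.8  58. ] med [468. 309. 133.] z [0.094 0.149] xy [0.43 0.27] [0.51 0.35]
tall 151018 [257. 186.] rect [ 455.5 -381.6 1541.4  775.6   57.9] med [560. 232. 285.] z [0.182 0.536] xy [ 0.13 -1.13] [1.01 0.44]
```

Each lug and rim pair agrees in both views, with lug tops at z ≈ 162 mm, lugs 36x12 and rims 96x52.

| Station | x, y (mm) | Tool yaw (deg) |
|---|---|---|
| Loading dock | (438, 92) | 16.6 |
| Brush-out stand | (629, 7) | -3 |
| Storage stand | (624, -199.5) | -1 |
| Spare dock | (456.4, -97) | -14.4 |

I'll park the abutment holder in the spare dock. First I turn the tool, then come round in front of the mill.

Call:
{"fn": "play_rows", "kwargs": {
  "rows": [
    [[0, 0, 6.8], [0, 0, 0], 0.5],
    [[0, 0, 6.8], [0, 0, 0], 0.5],
    [[0, 0, 6.8], [0, 0, 0], 0.5],
    [[0, 0, 6.8], [0, 0, 0], 0.5],
    [[0, 0, 6.8], [0, 0, 0], 0.5],
    [[0, 0, 6.8], [0, 0, 0], 0.5],
    [[0, 0, 6.8], [0, 0, 0], 0.5],
    [[0, 0, 6.8], [0, 0, 0], 0.5],
    [[0, 0, 6.8], [0, 0, 0], 0.5],
    [[0, 0, 6.8], [0, 0, 0], 0.5],
    [[0, 0, 6.8], [0, 0, 0], 0.5]
  ],
  "grip_force": 60
}}

```text
t: 1.02
tcp_pos: [0.1742, 0.5998, 0.2387]
tool_rot: [0.715, 0.699, -0.001, 0.0]
force: [-0.2, -0.7, -0.3]
finger_gap: 0.5
gripper_force: 0.0
```

```bash
cat >> h.py <<'E'
ST=dict(L=(438,92,16.6),B=(629.3,7.2,-3),S=(624,-199.3,-1),P=(456.4,-97,-14.4))
def go(*wps):
    """wps: (x,y,z mm[,yaw deg]); prints turn about tool z and tool shift for each leg"""
    s=sense(); p=np.array(s["tcp_pos"])*1000; M=R.from_quat(s["tool_rot"]).as_matrix()
    yaw=np.degrees(np.arctan2(M[1,1],M[0,1]))
    print("t",round(s["t"],1),"tcp",p.round(1),"yaw",yaw.round(2),"tilt",np.degrees(np.arccos(-M[2,2])).round(2),"F",np.round(s["force"],1),"gap",round(s["finger_gap"],3),"grip",round(s["gripper_force"],1),"q",np.round(s["q"],2))
    for w in wps:
        if len(w)>3:
            print(" turn z",round(yaw-w[3],2)); yaw=w[3]
        a=np.radians(yaw); d=np.array(w[:3])-p
        print(" shift",np.round([-np.sin(a)*d[0]+np.cos(a)*d[1],np.cos(a)*d[0]+np.sin(a)*d[1],-d[2]],1)); p=np.array(w[:3],float)
E
python3 - <<'E'
from h import *
go((330,220,240),(420,50,240),(624,-199.3,240,-1))
z=np.load("top.npz");W=cloud("top",z["d"]);x,y,h=W[...,0],W[...,1],W[...,2]
m=(h>.2)&(x>.2)&(x<.5)&(y<-.15)&(y>-.5)
for lo in(.2,.25,.3,.35,.39): q=W[m&(h>lo)&(h<lo+.05)]; i=q[:,1].argmax(); print(lo,len(q),rect(q),q[i].round(3))
E
```

```text
t 1.0 tcp [174.2 599.8 238.7] yaw -1.34 tilt 0.07 F [-0.2 -0.7 -0.3] gap 0.5 grip 0.0 q [1.11 0.53 1.43 0.   1.18 1.13]
 shift [-376.   164.7   -1.3]
 shift [-167.8   94.    -0. ]
 turn z -0.34
 shift [-245.7  208.3   -0. ]
0.2 1593 [ 325.3 -328.2  337.6  120.2   65.9] [ 0.339 -0.15   0.243]
0.25 7094 [ 364.9 -306.4  311.6  173.5   89. ] [ 0.34  -0.15   0.263]
0.3 884 [ 375.8 -316.3  211.2  204.2   13. ] [ 0.441 -0.197  0.301]
0.35 2837 [ 438.1 -353.1  274.9  147.5   60.1] [ 0.446 -0.2    0.354]
0.39 7325 [ 442.1 -351.8  268.6  141.7   60. ] [ 0.45  -0.203  0.394]
```

Call:
{"fn": "play_rows", "kwargs": {
  "rows": [
    [[0, 0, 0], [-16, 7, 0], 0.5],
    [[0, 0, 0], [-32, 14, 0], 0.5],
    [[0, 0, 0], [-32, 14, 0], 0.5],
    [[0, 0, 0], [-32, 14, 0], 0.5],
    [[0, 0, 0], [-32, 14, 0], 0.5],
    [[0, 0, 0], [-32, 14, 0], 0.5],
    [[0, 0, 0], [-32, 14, 0], 0.5],
    [[0, 0, 0], [-32, 14, 0], 0.5],
    [[0, 0, 0], [-32, 14, 0], 0.5],
    [[0, 0, 0], [-32, 14, 0], 0.5],
    [[0, 0, 0], [-32, 14, 0], 0.5],
    [[0, 0, 0], [-32, 14, 0], 0.5]
  ]
}}

```text
t: 2.02
tcp_pos: [0.3289, 0.2278, 0.2392]
tool_rot: [0.713, 0.701, -0.0, -0.0]
force: [0.6, -0.1, 0.0]
finger_gap: 0.501
gripper_force: 0.0
```

Call:
{"fn": "play_rows", "kwargs": {
  "rows": [
    [[0, 0, 0], [-32, 17, 0], 0.5],
    [[0, 0, 0], [-32, 18, 0], 0.5],
    [[0, 0, 0], [-32, 18, 0], 0.5],
    [[0, 0, 0], [-32, 18, 0], 0.5],
    [[0, 0, 0], [-32, 18, 0], 0.5],
    [[0, 0, 0], [-16, 9, 0], 0.5]
  ]
}}

```text
t: 2.52
tcp_pos: [0.4262, 0.0483, 0.2395]
tool_rot: [0.714, 0.7, 0.0, 0.001]
force: [0.2, 0.4, -0.3]
finger_gap: 0.502
gripper_force: 0.0
```

```bash
python3 - <<'E'
from h import *
p,d=snapshot("side");cv2.imwrite("pics/side1.png",p[:,:,::-1])
go((624,-199.3,240,-1))
E
```

```text
t 2.6 tcp [427.8  46.9 239.5] yaw -1.23 tilt 0.28 F [1.6 0.2 0.1] gap 0.501 grip 0.0 q [-0.15  0.26  1.9  -0.    0.97 -0.13]
 turn z -0.23
 shift [-242.8  200.5   -0.5]
```

View pics/side1.png

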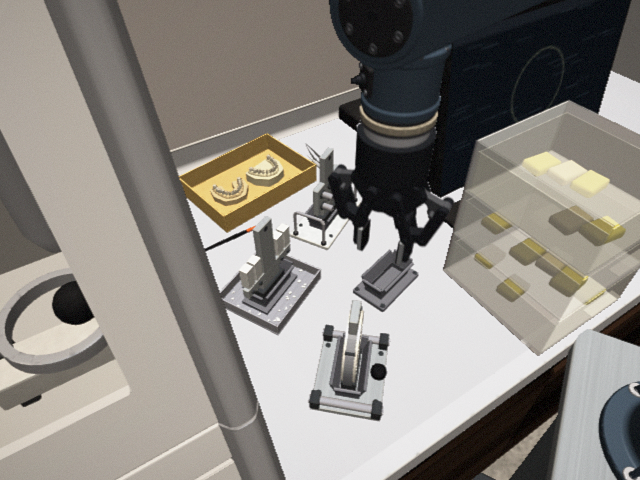

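The gripper hangs at about (395,190) above the spare dock's surroundings. The wrist housing is at (375,25), and the forearm lies behind it towards -y. I'll measure the wrist height, because a screen corner (z 0.40) stands near the spare dock.

```bash
python3 - <<'E'
from h import *
for n in("side","top"):
    p,d=snapshot(n);W=cloud(n,d)
    z0=np.load(n+".npz")["d"]; m=(abs(d-z0)>.03)&(d>0)
    q=W[m]; q=q[np.isfinite(q[:,0])]
    for lo in np.arange(.2,.8,.05):
        k=q[(q[:,2]>=lo)&(q[:,2]<lo+.05)]
        if len(k)>20: print(n,round(lo,2),len(k),"x",np.percentile(k[:,0],[2,98]).round(3),"y",np.percentile(k[:,1],[2,98]).round(3))
E
```

```text
side 0.2 340 x [0.227 0.97 ] y [-0.352  0.392]
side 0.25 1715 x [0.247 0.673] y [-0.252  0.321]
side 0.3 3563 x [0.363 0.492] y [0.037 0.067]
side 0.35 2667 x [0.39  0.464] y [0.046 0.086]
side 0.4 4041 x [0.392 0.46 ] y [0.044 0.084]
side 0.45 3956 x [0.392 0.461] y [0.05  0.108]
side 0.5 7901 x [0.347 0.469] y [0.099 0.116]
side 0.55 209 x [0.33  0.354] y [0.114 0.119]
top 0.2 97 x [0.287 0.961] y [-0.584  0.249]
top 0.25 298 x [0.288 0.903] y [-0.471  0.171]
top 0.3 691 x [0.445 0.831] y [-0.37   0.082]
top 0.35 727 x [0.413 0.845] y [-0.437  0.122]
top 0.4 964 x [0.424 0.592] y [-0.407  0.103]
top 0.45 825 x [0.447 0.674] y [0.021 0.133]
top 0.5 4086 x [0.387 0.474] y [-0.014  0.096]
top 0.55 15452 x [0.399 0.461] y [-0.01   0.099]
```

```bash
python3 - <<'E'
from h import *
for n in("side","top"):
    W=cloud(n,np.load(n+".npz")["d"])
    x,y,h=np.moveaxis(W,-1,0)
    m=(x>.3)&(x<.55)&(y>-.34)&(y<-.17)&(h>.1)
    u=(x-.45)*-.5+(y+.2)*-.866; v=(x-.45)*.866-(y+.2)*.5   # along screen from its end / normal (away from robot)
    for lo in np.arange(.1,.6,.05):
        k=m&(h>=lo)&(h<lo+.05)&(abs(v)<.07)
        if k.sum()>15: print(n,round(lo,2),k.sum(),"zmax",h[k].max().round(3),"u",np.percentile(u[k],[1,99]).round(3),"v",np.percentile(v[k],[1,25,50,75,99]).round(3))
p,d=snapshot("top");np.savez("arm.npz",d=d);cv2.imwrite("pics/top1.png",p[:,:,::-1])
E
```

```text
side 0.1 144 zmax 0.15 u [0.001 0.067] v [-0.037 -0.036 -0.036 -0.033 -0.017]
side 0.15 1070 zmax 0.2 u [0.001 0.073] v [-0.037 -0.033 -0.031 -0.029 -0.012]
side 0.2 1939 zmax 0.25 u [0.001 0.172] v [-0.029 -0.026 -0.024 -0.023 -0.006]
side 0.25 2696 zmax 0.3 u [0.001 0.17 ] v [-0.023 -0.02  -0.018 -0.016  0.001]
side 0.3 3035 zmax 0.35 u [0.001 0.166] v [-0.016 -0.013 -0.011 -0.009  0.007]
side 0.35 3440 zmax 0.4 u [0.001 0.162] v [-0.009 -0.006 -0.004 -0.002  0.015]
side 0.4 728 zmax 0.405 u [0.002 0.158] v [-0.001  0.001  0.004  0.01   0.017]
top 0.1 21 zmax 0.15 u [0.001 0.148] v [-0.036 -0.036 -0.031 -0.023 -0.016]
top 0.15 286 zmax 0.2 u [0.001 0.177] v [-0.036 -0.033 -0.031 -0.029 -0.011]
top 0.2 355 zmax 0.25 u [0.001 0.174] v [-0.029 -0.026 -0.024 -0.022 -0.003]
top 0.25 444 zmax 0.3 u [0.001 0.169] v [-0.022 -0.019 -0.017 -0.015  0.003]
top 0.3 557 zmax 0.35 u [0.001 0.165] v [-0.014 -0.012 -0.01  -0.008  0.01 ]
top 0.35 910 zmax 0.4 u [0.001 0.162] v [-0.007 -0.004 -0.001  0.002  0.022]
top 0.4 2913 zmax 0.408 u [0.003 0.155] v [0.001 0.006 0.011 0.016 0.022]
```

View pics/top1.png

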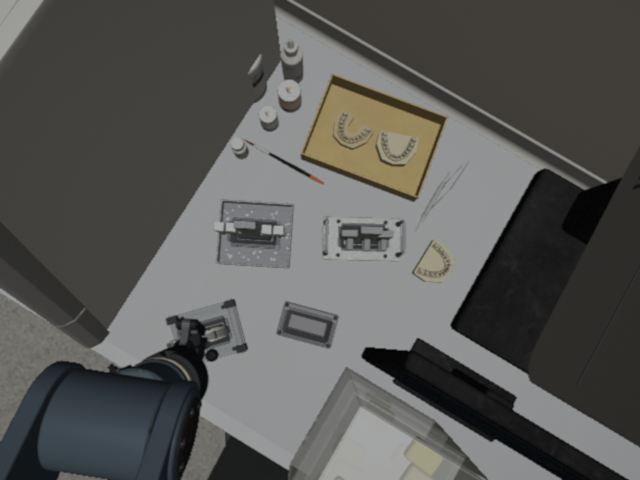

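The forearm turns out to lie on the +y side of the tool, so it stays clear of the screen and there is margin to the mill. On to the storage stand.

Call:
{"fn": "play_rows", "kwargs": {
  "rows": [
    [[0, 0, -0.23], [-15, 12, 0], 0.5],
    [[0, 0, 0], [-28, 23, 0], 0.5],
    [[0, 0, 0], [-28, 23, 0], 0.5],
    [[0, 0, 0], [-28, 23, 0], 0.5],
    [[0, 0, 0], [-28, 23, 0], 0.5],
    [[0, 0, 0], [-28, 23, 0], 0.5],
    [[0, 0, 0], [-28, 23, 0], 0.5],
    [[0, 0, 0], [-28, 23, 0], 0.5],
    [[0, 0, 0], [-21, 19, 0], 0.5],
    [[0, 0, 0], [-11, 8.5, 0], 0.5],
    [[0, 0, 0], [0, 0, 0], 0.5]
  ]
}}

```text
t: 3.63
tcp_pos: [0.6226, -0.1948, 0.2386]
tool_rot: [0.712, 0.702, 0.0, 0.001]
force: [-0.3, 1.2, 0.5]
finger_gap: 0.499
gripper_force: 0.0
```

```bash
python3 - <<'E'
from h import *
go((624,-199.3,144,-1))
E
```

```text
t 3.6 tcp [ 622.6 -194.8  238.6] yaw -0.77 tilt 0.06 F [-0.3  1.2  0.5] gap 0.499 grip 0.0 q [-0.47  0.57  1.36 -0.    1.21 -0.46]
 turn z 0.23
 shift [-4.5  1.5 94.6]
```

Call:
{"fn": "play_rows", "kwargs": {
  "rows": [
    [[0, 0, 0.2], [-2, 1, 14], 0.5],
    [[0, 0, 0], [-1, 0, 20], 0.5],
    [[0, 0, 0], [0, 0, 20], 0.5],
    [[0, 0, 0], [0, 0, 16], 0.5],
    [[0, 0, 0], [0, 0, 0], 0.5],
    [[0, 0, 0], [0, 0, 0], 0.5]
  ]
}}

```text
t: 4.13
tcp_pos: [0.6205, -0.1943, 0.1685]
tool_rot: [0.712, 0.702, -0.001, -0.002]
force: [0.4, 0.7, 0.9]
finger_gap: 0.5
gripper_force: 0.0
```

```bash
python3 - <<'E'
from h import *
go((624,-199.3,144,-1))
E
```

```text
t 4.1 tcp [ 620.5 -194.3  168.5] yaw -0.86 tilt 0.24 F [0.4 0.7 0.9] gap 0.5 grip 0.0 q [-0.48  0.64  1.43  0.    1.08 -0.46]
 turn z 0.14
 shift [-4.9  3.5 24.5]
```

Call:
{"fn": "play_rows", "kwargs": {
  "rows": [
    [[0, 0, 0], [-2.5, 2, 6], 0.5],
    [[0, 0, 0], [-2, 1.5, 10], 0.5],
    [[0, 0, 0], [0, 0, 8], 0.5],
    [[0, 0, 0], [0, 0, 0], 0.5],
    [[0, 0, 0], [0, 0, 0], 0.5]
  ]
}}

```text
t: 4.55
tcp_pos: [0.6248, -0.2015, 0.1446]
tool_rot: [0.713, 0.701, -0.0, -0.001]
force: [-0.1, 0.7, -0.1]
finger_gap: 0.501
gripper_force: 0.0
```

```bash
python3 - <<'E'
from h import *
go((624,-199.3,144,-1))
E
```

```text
t 4.5 tcp [ 624.8 -201.5  144.6] yaw -0.99 tilt 0.09 F [-0.1  0.7 -0.1] gap 0.501 grip 0.0 q [-0.48  0.68  1.43  0.    1.04 -0.46]
 turn z 0.01
 shift [ 2.1 -0.9  0.6]
```

Call:
{"fn": "play_rows", "kwargs": {
  "rows": [
    [[0, 0, 0], [1, 0, 0], 1],
    [[0, 0, 0], [0, 0, 0], 1],
    [[0, 0, 0], [0, 0, 0], 1],
    [[0, 0, 0], [0, 0, 0], 1],
    [[0, 0, 0], [0, 0, 0], 1],
    [[0, 0, 0], [0, 0, 0], 1],
    [[0, 0, 0], [0, 0, 0], 1],
    [[0, 0, 0], [0, 0, 0], 1]
  ],
  "grip_force": 80
}}

```text
t: 5.22
tcp_pos: [0.6255, -0.2007, 0.1459]
tool_rot: [0.713, 0.701, 0.0, 0.0]
force: [-0.6, 0.8, 4.5]
finger_gap: 0.125
gripper_force: 79.3
```

Call:
{"fn": "play_rows", "kwargs": {
  "rows": [
    [[0, 0, 0], [0, 0, -6], 1],
    [[0, 0, 0], [0, 0, -14], 1],
    [[0, 0, 0], [0, 0, -16], 1],
    [[0, 0, 0], [0, 0, -16], 1],
    [[0, 0, 0], [0, 0, -16], 1],
    [[0, 0, 0], [0, 0, -16], 1],
    [[0, 0, 0], [0, 0, -8], 1],
    [[0, 0, 0], [0, 0, 0], 1]
  ]
}}

```text
t: 5.88
tcp_pos: [0.6264, -0.201, 0.2391]
tool_rot: [0.713, 0.701, 0.001, 0.002]
force: [0.1, -0.3, -2.3]
finger_gap: 0.122
gripper_force: 78.3
```

```bash
python3 - <<'E'
from h import *
go((456.4,-97,235,-14.4),(456.4,-97,144))
E
```

```text
t 5.9 tcp [ 626.4 -201.   239.1] yaw -0.97 tilt 0.22 F [ 0.1 -0.3 -2.3] gap 0.122 grip 78.3 q [-0.48  0.57  1.35  0.    1.22 -0.46]
 turn z 13.43
 shift [  58.5 -190.5    4.1]
 shift [ 0.  0. 91.]
```

Call:
{"fn": "play_rows", "kwargs": {
  "rows": [
    [[0, 0, 3.4], [0, 0, 0], 1],
    [[0, 0, 5], [0, 0, 0], 1],
    [[0, 0, 5], [0, 0, 0], 1],
    [[0, 0, 0], [4, -13, 0], 1],
    [[0, 0, 0], [8, -25, 0], 1],
    [[0, 0, 0], [8, -27, 0], 1],
    [[0, 0, 0], [9, -28, 0], 1],
    [[0, 0, 0], [8, -28, 0], 1],
    [[0, 0, 0], [8, -28, 0], 1],
    [[0, 0, 0], [8, -24, 0], 1],
    [[0, 0, 0], [5, -17, 0], 1]
  ]
}}

```text
t: 6.8
tcp_pos: [0.452, -0.0951, 0.2359]
tool_rot: [0.79, 0.613, -0.001, -0.003]
force: [-0.2, 1.0, -2.9]
finger_gap: 0.125
gripper_force: 78.4
```

Call:
{"fn": "play_rows", "kwargs": {
  "rows": [
    [[0, 0, 0], [0, 0, 10], 1],
    [[0, 0, 0], [0, 0, 12], 1],
    [[0, 0, 0], [0, 0, 4], 1],
    [[0, 0, 0], [0, 0, 0], 1]
  ]
}}

```text
t: 7.13
tcp_pos: [0.4545, -0.0967, 0.2098]
tool_rot: [0.79, 0.613, -0.001, -0.002]
force: [-0.6, -0.2, -2.3]
finger_gap: 0.122
gripper_force: 78.3
```

```bash
cat >> h.py <<'E'
def lugfree(x,y,r=75,zlo=.06,zhi=.13,n="side"):
    """held/standing holder parts in a height band near x,y (mm)"""
    p,d=snapshot(n); W=cloud(n,d); k=(np.hypot(W[...,0]*1000-x,W[...,1]*1000-y)<r)&(W[...,2]>zlo)&(W[...,2]<zhi)
    return W[k],p
E
python3 - <<'E'
from h import *
p,d=snapshot("side");cv2.imwrite("pics/side2.png",p[:,:,::-1]); np.savez("s2.npz",d=d)
go((456.4,-97,144,-14.4))
W=cloud("side",d)
for lo in np.arange(.07,.25,.01):
    q=W[(np.hypot(W[...,0]-.456,W[...,1]+.097)<.08)&(abs(W[...,2]-lo-.005)<.005)]
    if len(q)>10: print(lo.round(2),len(q),rect(q))
E
```

```text
t 7.2 tcp [455.1 -97.  210.4] yaw -14.38 tilt 0.14 F [-0.5  0.  -1.3] gap 0.12 grip 78.3 q [-0.45  0.36  1.85  0.    0.93 -0.2 ]
 turn z 0.02
 shift [ 0.3  1.2 66.4]
0.07 54 [445.5 -88.8  63.5  17.9  58.5]
0.08 126 [445.  -89.3  65.5  19.6  57.7]
0.09 162 [447.5 -86.5  58.3  19.6  58.2]
0.1 43 [451.9 -90.1  42.3   7.7  75.5]
0.11 54 [451.1 -84.9  76.    9.1  68.9]
0.12 136 [439.2 -85.8  85.7  30.8  67.2]
0.13 317 [439.6 -88.   89.2  32.3  68.6]
0.14 90 [450.3 -87.1  80.8  11.   68.2]
0.15 313 [440.  -88.   89.4  32.1  68.8]
0.16 364 [440.2 -89.4  90.1  31.3  70.6]
0.17 233 [453.9 -95.3  89.9  12.3  75.8]
0.18 94 [449.9 -92.   36.1  11.2  58.6]
0.19 68 [451.1 -89.4  30.2  11.   52.9]
0.2 84 [456.4 -85.   34.   16.   -6.2]
0.21 149 [454.1 -87.2  39.9  21.9   3.1]
0.22 223 [452.5 -93.5  34.8  31.7  33.5]
0.23 157 [454.2 -93.4  36.1  22.1 -28.3]
0.24 179 [454.6 -93.6  71.7  23.9 -14.8]
```

View pics/side2.png

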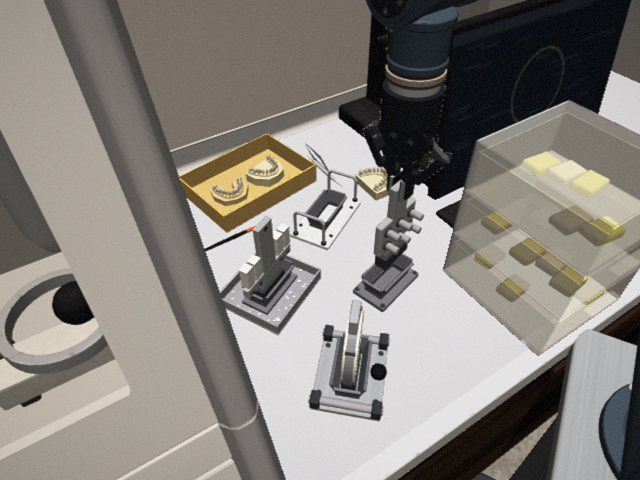

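The abutment holder hangs upright over the spare dock, at about (395,240) in the picture, and is only a few mm off. Lowering.

Call:
{"fn": "play_rows", "kwargs": {
  "rows": [
    [[0, 0, 0], [-1, 1.5, 8], 1],
    [[0, 0, 0], [0, 0, 12], 1],
    [[0, 0, 0], [0, 0, 12], 1],
    [[0, 0, 0], [0, 0, 10], 1],
    [[0, 0, 0], [0, 0, 8], 1],
    [[0, 0, 0], [0, 0, 6], 1],
    [[0, 0, 0], [0, 0, 4], 1],
    [[0, 0, 0], [0, 0, 3], 1],
    [[0, 0, 0], [0, 0, 0], 1],
    [[0, 0, 0], [0, 0, 0], 1]
  ]
}}

```text
t: 8.02
tcp_pos: [0.4571, -0.0987, 0.1484]
tool_rot: [0.79, 0.613, 0.0, 0.0]
force: [-0.2, -0.1, -2.4]
finger_gap: 0.125
gripper_force: 78.3
```

```bash
python3 - <<'E'
from h import *
go((456.4,-97,145.5,-14.4))
E
```

```text
t 8.0 tcp [457.1 -98.7 148.4] yaw -14.37 tilt 0.02 F [-0.2 -0.1 -2.4] gap 0.125 grip 78.3 q [-0.45  0.47  1.91  0.    0.76 -0.2 ]
 turn z 0.03
 shift [ 1.5 -1.1  2.9]
```

Call:
{"fn": "play_rows", "kwargs": {
  "rows": [
    [[0, 0, 0], [0, 0, 2], 1],
    [[0, 0, 0], [0, 0, 1.5], 1],
    [[0, 0, 0], [0, 0, 0], 1],
    [[0, 0, 0], [0, 0, 0], 1]
  ]
}}

```text
t: 8.35
tcp_pos: [0.4574, -0.0988, 0.1458]
tool_rot: [0.79, 0.613, 0.0, 0.001]
force: [0.0, 0.1, 6.0]
finger_gap: 0.125
gripper_force: 79.5
```

It is on the floor (+6 N up). Release and rise.

Call:
{"fn": "play_rows", "kwargs": {
  "rows": [
    [[0, 0, 0], [0, 0, 0], 0.5],
    [[0, 0, 0], [0, 0, 0], 0.5],
    [[0, 0, 0], [0, 0, 0], 0.5],
    [[0, 0, 0], [0, 0, 0], 0.5],
    [[0, 0, 0], [0, 0, -10], 0.5],
    [[0, 0, 0], [0, 0, -20], 0.5],
    [[0, 0, 0], [0, 0, -25], 0.5],
    [[0, 0, 0], [0, 0, -25], 0.5],
    [[0, 0, 0], [0, 0, -15], 0.5],
    [[0, 0, 0], [0, 0, 0], 0.5]
  ]
}}

```text
t: 9.18
tcp_pos: [0.4589, -0.0995, 0.2428]
tool_rot: [0.79, 0.613, 0.002, 0.003]
force: [0.1, -0.8, -0.3]
finger_gap: 0.5
gripper_force: 0.0
```

```bash
python3 - <<'E'
from h import *
go((629.3,7.2,235,-3))
q,_=lugfree(456,-97,60,.15,.17); print(rect(q),np.percentile(q[:,2],98))
E
```

```text
t 9.2 tcp [458.9 -99.5 242.8] yaw -14.37 tilt 0.43 F [ 0.1 -0.8 -0.3] gap 0.5 grip 0.0 q [-0.45  0.31  1.81  0.    1.01 -0.2 ]
 turn z -11.37
 shift [115.5 164.6   7.8]
[456.8 -97.   36.6  12.5  73.8] 0.16279246757862958
```

Seated, with the lug top at z 0.163 and centred at (457,-97). On to the block holder at the brush-out stand.

Call:
{"fn": "play_rows", "kwargs": {
  "rows": [
    [[0, 0, -5.7], [0, 0, 0], 0.5],
    [[0, 0, -5.7], [0, 0, 0], 0.5],
    [[0, 0, 0], [12, 17, 0], 0.5],
    [[0, 0, 0], [20, 28, 1], 0.5],
    [[0, 0, 0], [20, 28, 1], 0.5],
    [[0, 0, 0], [20, 28, 1], 0.5],
    [[0, 0, 0], [19, 28, 1], 0.5],
    [[0, 0, 0], [14, 20, 1], 0.5],
    [[0, 0, 0], [10, 15, 1], 0.5],
    [[0, 0, 0], [0, 0, 15], 0.5],
    [[0, 0, 0], [0, 0, 25], 0.5],
    [[0, 0, 0], [0, 0, 15], 0.5]
  ]
}}

```text
t: 10.23
tcp_pos: [0.625, 0.0085, 0.1748]
tool_rot: [0.725, 0.689, -0.002, -0.002]
force: [-0.9, -0.1, -0.2]
finger_gap: 0.495
gripper_force: 0.0
```

Call:
{"fn": "play_rows", "kwargs": {
  "rows": [
    [[0, 0, 0], [0, 0, 5], 0.5],
    [[0, 0, 0], [0, 0, 0], 0.5],
    [[0, 0, 0], [0, 0, 0], 0.5]
  ]
}}

```text
t: 10.48
tcp_pos: [0.6264, 0.0077, 0.1731]
tool_rot: [0.725, 0.688, -0.0, -0.001]
force: [-0.5, 0.3, -0.2]
finger_gap: 0.501
gripper_force: 0.0
```

```bash
python3 - <<'E'
from h import *
go((629.3,7.2,144.5,-3))
E
```

```text
t 10.5 tcp [626.4   7.7 173.1] yaw -2.98 tilt 0.08 F [-0.5  0.3 -0.2] gap 0.501 grip 0.0 q [-0.17  0.61  1.49 -0.    1.05 -0.11]
 turn z 0.02
 shift [-0.3  2.9 28.6]
```

Call:
{"fn": "play_rows", "kwargs": {
  "rows": [
    [[0, 0, 0], [0, 2, 8], 0.5],
    [[0, 0, 0], [0, 0.5, 12], 0.5],
    [[0, 0, 0], [0, 0, 8], 0.5],
    [[0, 0, 0], [0, 0, 0], 0.5],
    [[0, 0, 0], [0, 0, 0], 0.5]
  ]
}}

```text
t: 10.9
tcp_pos: [0.6285, 0.0077, 0.145]
tool_rot: [0.725, 0.689, -0.001, -0.001]
force: [0.1, -0.0, 0.8]
finger_gap: 0.501
gripper_force: 0.0
```

Call:
{"fn": "play_rows", "kwargs": {
  "rows": [
    [[0, 0, 0], [0, 0, 0], 1],
    [[0, 0, 0], [0, 0, 0], 1],
    [[0, 0, 0], [0, 0, 0], 1],
    [[0, 0, 0], [0, 0, 0], 1],
    [[0, 0, 0], [0, 0, 0], 1],
    [[0, 0, 0], [0, 0, 0], 1],
    [[0, 0, 0], [0, 0, 0], 1]
  ]
}}

```text
t: 11.48
tcp_pos: [0.6297, 0.0075, 0.1466]
tool_rot: [0.725, 0.689, 0.001, 0.001]
force: [0.9, 0.5, 3.8]
finger_gap: 0.119
gripper_force: 80.4
```

Call:
{"fn": "play_rows", "kwargs": {
  "rows": [
    [[0, 0, 0], [0, 0, -6], 1],
    [[0, 0, 0], [0, 0, -14], 1],
    [[0, 0, 0], [0, 0, -18], 1],
    [[0, 0, 0], [0, 0, -18], 1],
    [[0, 0, 0], [0, 0, -18], 1],
    [[0, 0, 0], [0, 0, -16], 1],
    [[0, 0, 0], [0, 0, -6], 1],
    [[0, 0, 0], [0, 0, 0], 1]
  ]
}}

```text
t: 12.15
tcp_pos: [0.6295, 0.0076, 0.2429]
tool_rot: [0.725, 0.689, 0.001, 0.001]
force: [0.5, 0.2, -2.7]
finger_gap: 0.121
gripper_force: 79.4
```

```bash
python3 - <<'E'
from h import *
go((624,-199.3,240,-1))
E
```

```text
t 12.2 tcp [629.5   7.6 242.9] yaw -2.97 tilt 0.11 F [ 0.5  0.2 -2.7] gap 0.121 grip 79.4 q [-0.17  0.53  1.42  0.    1.19 -0.11]
 turn z -1.97
 shift [-207.    -1.9    2.9]
```

Call:
{"fn": "play_rows", "kwargs": {
  "rows": [
    [[0, 0, -1], [-10, 0, 0], 1],
    [[0, 0, -1], [-18, 0, 0], 1],
    [[0, 0, 0], [-23, 0, 0], 1],
    [[0, 0, 0], [-24, 0, 0], 1],
    [[0, 0, 0], [-25, 0, 0], 1],
    [[0, 0, 0], [-25, 0, 0], 1],
    [[0, 0, 0], [-25, 0, 0], 1],
    [[0, 0, 0], [-22, -1, 0], 1],
    [[0, 0, 0], [-18, -1, 0], 1],
    [[0, 0, 0], [-12, 0, 0], 1],
    [[0, 0, 0], [-5, 0, 0], 1],
    [[0, 0, 0], [0, 0, 0], 1]
  ]
}}

```text
t: 13.15
tcp_pos: [0.6224, -0.2, 0.2405]
tool_rot: [0.714, 0.701, -0.0, -0.001]
force: [-0.1, -0.5, -3.0]
finger_gap: 0.126
gripper_force: 79.4
```

Call:
{"fn": "play_rows", "kwargs": {
  "rows": [
    [[0, 0, 0], [0, 0, 10], 1],
    [[0, 0, 0], [0, 0, 14], 1],
    [[0, 0, 0], [0, 0, 6], 1],
    [[0, 0, 0], [0, 0, 0], 1]
  ]
}}

```text
t: 13.48
tcp_pos: [0.6214, -0.1971, 0.2091]
tool_rot: [0.713, 0.702, -0.001, -0.003]
force: [-0.0, -0.0, -3.1]
finger_gap: 0.124
gripper_force: 79.3
```

```bash
python3 - <<'E'
from h import *
go((624,-199.3,145.5,-1))
for n in("side","top"):
    p,d=snapshot(n); W=cloud(n,d)
    for lo in (.1,.11,.12,.13,.14,.15,.16,.17,.18,.2):
        q=W[(abs(W[...,0]-.624)<.03)&(abs(W[...,1]+.199)<.08)&(abs(W[...,2]-lo-.005)<.005)]
        if len(q)>10: print(n,lo,len(q),rect(q))
    cv2.imwrite(f"pics/{n}3.png",p[100:320,180:480,::-1])
E
```

```text
t 13.5 tcp [ 621.4 -197.1  209.1] yaw -0.89 tilt 0.35 F [-0.  -0.  -3.1] gap 0.124 grip 79.3 q [-0.48  0.6   1.39  0.    1.16 -0.46]
 turn z 0.11
 shift [-2.2  2.6 63.6]
side 0.1 62 [ 615.4 -206.1   69.9    5.5   85.2]
side 0.11 116 [ 613.7 -194.5  122.1   13.4   84.2]
side 0.12 200 [ 614.2 -195.8  124.7   12.9   85.3]
side 0.13 134 [ 613.5 -194.2  123.6   15.1   82.6]
side 0.14 175 [ 619.8 -196.1  119.8   15.1   88.7]
side 0.15 174 [ 613.9 -196.1  121.3   14.4   83. ]
side 0.16 187 [ 619.3 -195.9  120.8   15.8   87.1]
side 0.17 289 [ 620.6 -197.1  122.5   15.7   89.2]
side 0.18 75 [ 615.9 -195.4   35.9   10.9   72.9]
side 0.2 79 [ 619.7 -187.5   36.5   19.    13.6]
top 0.1 12 [ 615.8 -189.8   32.1    2.5   87.9]
top 0.11 15 [ 6.168e+02 -1.867e+02  2.370e+01  3.000e-01  8.940e+01]
top 0.13 17 [ 618.2 -176.4   36.7    3.9  -88.4]
top 0.14 23 [ 621.3 -173.8   31.3   11.   -85.3]
top 0.15 13 [ 619.6 -175.3   31.5    7.7  -86.2]
top 0.16 17 [ 621.5 -173.1   29.4   10.3  -87.5]
top 0.17 109 [ 623.  -172.1   25.2   14.7  -89.3]
```

View pics/side3.png

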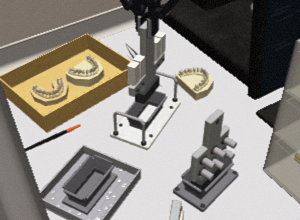

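The block holder hangs upright over the storage stand (crop about (150,70)), about 3 mm off. Correct and lower.

Call:
{"fn": "play_rows", "kwargs": {
  "rows": [
    [[0, 0, 0], [-1, 1.5, 8], 1],
    [[0, 0, 0], [-1, 1, 12], 1],
    [[0, 0, 0], [0, 0, 12], 1],
    [[0, 0, 0], [0, 0, 10], 1],
    [[0, 0, 0], [0, 0, 8], 1],
    [[0, 0, 0], [0, 0, 6], 1],
    [[0, 0, 0], [0, 0, 4], 1],
    [[0, 0, 0], [0, 0, 2], 1],
    [[0, 0, 0], [0, 0, 1], 1],
    [[0, 0, 0], [0, 0, 0], 1],
    [[0, 0, 0], [0, 0, 0], 1]
  ]
}}

```text
t: 14.5
tcp_pos: [0.6253, -0.2013, 0.1491]
tool_rot: [0.713, 0.701, -0.0, -0.0]
force: [-0.7, -0.5, -3.2]
finger_gap: 0.121
gripper_force: 79.3
```

```bash
python3 - <<'E'
from h import *
go((624,-199.3,146,-1))
E
```

```text
t 14.5 tcp [ 625.3 -201.3  149.1] yaw -0.96 tilt 0.01 F [-0.7 -0.5 -3.2] gap 0.121 grip 79.3 q [-0.48  0.67  1.43 -0.    1.04 -0.46]
 turn z 0.04
 shift [ 2.  -1.3  3.1]
```

Call:
{"fn": "play_rows", "kwargs": {
  "rows": [
    [[0, 0, 0], [1, 0, 1.5], 1],
    [[0, 0, 0], [0, 0, 1.5], 1],
    [[0, 0, 0], [0, 0, 0], 1],
    [[0, 0, 0], [0, 0, 0], 1]
  ]
}}

```text
t: 14.83
tcp_pos: [0.6256, -0.2004, 0.1466]
tool_rot: [0.713, 0.701, 0.0, 0.0]
force: [-2.4, 0.3, 1.4]
finger_gap: 0.121
gripper_force: 80.0
```

Call:
{"fn": "play_rows", "kwargs": {
  "rows": [
    [[0, 0, 0], [0, 0, 1], 1],
    [[0, 0, 0], [0, 0, 0], 1],
    [[0, 0, 0], [0, 0, 0], 1]
  ]
}}

```text
t: 15.08
tcp_pos: [0.6258, -0.2004, 0.1466]
tool_rot: [0.713, 0.701, 0.0, 0.001]
force: [-2.8, 1.1, 6.7]
finger_gap: 0.121
gripper_force: 80.9
```

Call:
{"fn": "play_rows", "kwargs": {
  "rows": [
    [[0, 0, 0], [0, 0, 0], 0.5],
    [[0, 0, 0], [0, 0, 0], 0.5],
    [[0, 0, 0], [0, 0, 0], 0.5],
    [[0, 0, 0], [0, 0, 0], 0.5],
    [[0, 0, 0], [0, 0, -10], 0.5],
    [[0, 0, 0], [0, 0, -20], 0.5],
    [[0, 0, 0], [0, 0, -25], 0.5],
    [[0, 0, 0], [0, 0, -25], 0.5],
    [[0, 0, 0], [0, 0, -15], 0.5],
    [[0, 0, 0], [0, 0, 0], 0.5]
  ]
}}

```text
t: 15.92
tcp_pos: [0.628, -0.2015, 0.245]
tool_rot: [0.713, 0.701, 0.002, 0.005]
force: [0.8, -0.1, 0.2]
finger_gap: 0.503
gripper_force: 0.0
```

```bash
python3 - <<'E'
from h import *
go((438,92,235,16.6))
q,_=lugfree(624,-199,60,.15,.17); print(rect(q),np.percentile(q[:,2],98))
E
```

```text
t 15.9 tcp [ 628.  -201.5  245. ] yaw -0.97 tilt 0.57 F [ 0.8 -0.1  0.2] gap 0.503 grip 0.0 q [-0.48  0.57  1.34  0.    1.22 -0.46]
 turn z -17.57
 shift [335.6 -98.2  10. ]
[ 624.2 -200.    37.8   12.9   89.5] 0.16271358424112672
```

Block holder seated. On to the disc at the loading dock.

Call:
{"fn": "play_rows", "kwargs": {
  "rows": [
    [[0, 0, -5.9], [0, 0, 0], 0.5],
    [[0, 0, -5.9], [0, 0, 0], 0.5],
    [[0, 0, -5.8], [0, 0, 0], 0.5],
    [[0, 0, 0], [18, -5, 0], 0.5],
    [[0, 0, 0], [33, -10, 1], 0.5],
    [[0, 0, 0], [36, -11, 1], 0.5],
    [[0, 0, 0], [36, -11, 1], 0.5],
    [[0, 0, 0], [36, -11, 1], 0.5],
    [[0, 0, 0], [36, -11, 1], 0.5],
    [[0, 0, 0], [36, -10, 1], 0.5],
    [[0, 0, 0], [36, -10, 1], 0.5],
    [[0, 0, 0], [36, -10, 1], 0.5]
  ]
}}

```text
t: 16.97
tcp_pos: [0.4512, 0.0659, 0.2306]
tool_rot: [0.598, 0.802, -0.001, -0.001]
force: [1.2, 0.3, -0.7]
finger_gap: 0.495
gripper_force: 0.0
```

Call:
{"fn": "play_rows", "kwargs": {
  "rows": [
    [[0, 0, 0], [22, -6, 0], 0.5],
    [[0, 0, 0], [10, -3, 10], 0.5],
    [[0, 0, 0], [0, 0, 25], 0.5],
    [[0, 0, 0], [0, 0, 20], 0.5],
    [[0, 0, 0], [0, 0, 5], 0.5],
    [[0, 0, 0], [0, 0, 0], 0.5],
    [[0, 0, 0], [0, 0, 0], 0.5]
  ]
}}

```text
t: 17.55
tcp_pos: [0.4355, 0.0925, 0.1715]
tool_rot: [0.598, 0.802, -0.0, -0.001]
force: [0.6, -0.1, -0.2]
finger_gap: 0.499
gripper_force: 0.0
```

```bash
python3 - <<'E'
from h import *
go((438,92,144.5,16.6))
E
```

```text
t 17.6 tcp [435.5  92.5 171.5] yaw 16.61 tilt 0.08 F [ 0.6 -0.1 -0.2] gap 0.499 grip 0.0 q [-0.04  0.4   1.94  0.    0.8  -0.33]
 turn z 0.01
 shift [-1.2  2.2 27. ]
```

Call:
{"fn": "play_rows", "kwargs": {
  "rows": [
    [[0, 0, 0], [-0.5, 1.5, 8], 0.5],
    [[0, 0, 0], [0, 0.5, 11], 0.5],
    [[0, 0, 0], [0, 0, 7], 0.5],
    [[0, 0, 0], [0, 0, 0], 0.5],
    [[0, 0, 0], [0, 0, 0], 0.5]
  ]
}}

```text
t: 17.97
tcp_pos: [0.4377, 0.0926, 0.1457]
tool_rot: [0.598, 0.802, -0.0, -0.0]
force: [-0.4, 0.4, 0.0]
finger_gap: 0.497
gripper_force: 0.0
```

Call:
{"fn": "play_rows", "kwargs": {
  "rows": [
    [[0, 0, 0], [0, 0, 0], 1],
    [[0, 0, 0], [0, 0, 0], 1],
    [[0, 0, 0], [0, 0, 0], 1],
    [[0, 0, 0], [0, 0, 0], 1],
    [[0, 0, 0], [0, 0, 0], 1],
    [[0, 0, 0], [0, 0, 0], 1],
    [[0, 0, 0], [0, 0, 0], 1]
  ]
}}

```text
t: 18.55
tcp_pos: [0.4381, 0.0927, 0.1465]
tool_rot: [0.597, 0.802, 0.0, 0.001]
force: [-0.2, 0.0, 6.1]
finger_gap: 0.122
gripper_force: 79.1
```

Call:
{"fn": "play_rows", "kwargs": {
  "rows": [
    [[0, 0, 0], [0, 0, -6], 1],
    [[0, 0, 0], [0, 0, -14], 1],
    [[0, 0, 0], [0, 0, -18], 1],
    [[0, 0, 0], [0, 0, -18], 1],
    [[0, 0, 0], [0, 0, -18], 1],
    [[0, 0, 0], [0, 0, -16], 1],
    [[0, 0, 0], [0, 0, -4], 1],
    [[0, 0, 0], [0, 0, 0], 1]
  ]
}}

```text
t: 19.22
tcp_pos: [0.4381, 0.0928, 0.2406]
tool_rot: [0.597, 0.802, 0.001, 0.001]
force: [0.4, 0.3, -3.4]
finger_gap: 0.119
gripper_force: 78.5
```

```bash
python3 - <<'E'
from h import *
go((629.3,7.2,240,-3))
E
```

```text
t 19.2 tcp [438.1  92.8 240.6] yaw 16.63 tilt 0.13 F [ 0.4  0.3 -3.4] gap 0.119 grip 78.5 q [-0.04  0.29  1.86  0.    0.99 -0.33]
 turn z 19.63
 shift [-75.5 195.4   0.6]
```

Call:
{"fn": "play_rows", "kwargs": {
  "rows": [
    [[0, 0, 4.6], [0, 0, 0], 1],
    [[0, 0, 6], [0, 0, 0], 1],
    [[0, 0, 6], [0, 0, 0], 1],
    [[0, 0, 3], [-4, 10, 0], 1],
    [[0, 0, 0], [-9, 22, 0], 1],
    [[0, 0, 0], [-10, 26, 0], 1],
    [[0, 0, 0], [-10, 27, 0], 1],
    [[0, 0, 0], [-10, 27, 0], 1],
    [[0, 0, 0], [-10, 26, 0], 1],
    [[0, 0, 0], [-9, 24, 0], 1],
    [[0, 0, 0], [-8, 20, 0], 1],
    [[0, 0, 0], [-5, 12, 0], 1]
  ]
}}

```text
t: 20.22
tcp_pos: [0.6292, 0.007, 0.2373]
tool_rot: [0.726, 0.688, -0.001, -0.001]
force: [-0.1, 0.1, -3.5]
finger_gap: 0.118
gripper_force: 78.5
```

Call:
{"fn": "play_rows", "kwargs": {
  "rows": [
    [[0, 0, 0], [0, 0, 10], 1],
    [[0, 0, 0], [0, 0, 14], 1],
    [[0, 0, 0], [0, 0, 6], 1],
    [[0, 0, 0], [0, 0, 0], 1]
  ]
}}

```text
t: 20.55
tcp_pos: [0.6243, 0.0091, 0.2059]
tool_rot: [0.725, 0.689, -0.003, -0.004]
force: [-1.1, -0.8, -4.2]
finger_gap: 0.12
gripper_force: 78.4
```

```bash
python3 - <<'E'
from h import *
go((629.3,7.2,146,-3))
for n in("side",):
    p,d=snapshot(n); W=cloud(n,d)
    for lo in (.08,.1,.12,.14,.16,.18,.2):
        q=W[(abs(W[...,0]-.629)<.03)&(abs(W[...,1]-.007)<.08)&(abs(W[...,2]-lo-.01)<.01)]
        if len(q)>10: print(n,lo,len(q),rect(q))
    cv2.imwrite(f"pics/{n}4.png",p[100:420,160:480,::-1])
E
```

```text
t 20.6 tcp [624.3   9.1 205.9] yaw -2.96 tilt 0.52 F [-1.1 -0.8 -4.2] gap 0.12 grip 78.4 q [-0.16  0.57  1.46  0.    1.12 -0.11]
 turn z 0.04
 shift [-1.7  5.1 59.9]
side 0.08 318 [615.5  11.7  65.8  20.6  72.9]
side 0.1 311 [617.3  12.2  90.9  10.2  85.3]
side 0.12 448 [617.7  12.9 102.1  15.9  81.7]
side 0.14 469 [617.4  10.  108.7  16.4  82.2]
side 0.16 513 [619.6  10.7 102.7  16.4  82.8]
side 0.18 407 [621.5  10.   79.4  19.   84.5]
side 0.2 266 [622.   18.1  40.3  20.3  15.3]
```

View pics/side4.png

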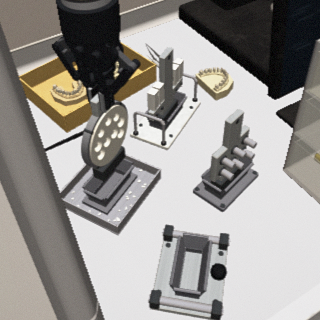

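The disc hangs over the brush-out slot (crop about (105,140)), with a 5 mm x offset to correct before it enters the funnel.

Call:
{"fn": "play_rows", "kwargs": {
  "rows": [
    [[0, 0, 0], [-0.5, 1.5, 5], 1],
    [[0, 0, 0], [-0.5, 1.5, 6], 1],
    [[0, 0, 0], [0, 0, 4], 1],
    [[0, 0, 0], [0, 0, 0], 1],
    [[0, 0, 0], [0, 0, 0], 1]
  ]
}}

```text
t: 21.02
tcp_pos: [0.6305, 0.0072, 0.1946]
tool_rot: [0.725, 0.689, -0.0, -0.0]
force: [0.7, -0.9, -2.8]
finger_gap: 0.124
gripper_force: 78.4
```

```bash
python3 - <<'E'
from h import *
go((629.3,7.2,146,-3))
E
```

```text
t 21.0 tcp [630.5   7.2 194.6] yaw -2.97 tilt 0.03 F [ 0.7 -0.9 -2.8] gap 0.124 grip 78.4 q [-0.17  0.59  1.46 -0.    1.1  -0.11]
 turn z 0.03
 shift [-0.  -1.2 48.6]
```

Call:
{"fn": "play_rows", "kwargs": {
  "rows": [
    [[0, 0, 0], [0, -0.5, 6], 1],
    [[0, 0, 0], [0, -0.5, 10], 1],
    [[0, 0, 0], [0, 0, 10], 1],
    [[0, 0, 0], [0, 0, 8], 1],
    [[0, 0, 0], [0, 0, 6], 1],
    [[0, 0, 0], [0, 0, 4], 1],
    [[0, 0, 0], [0, 0, 2], 1],
    [[0, 0, 0], [0, 0, 1], 1],
    [[0, 0, 0], [0, 0, 0], 1],
    [[0, 0, 0], [0, 0, 0], 1]
  ]
}}

```text
t: 21.85
tcp_pos: [0.6301, 0.0071, 0.1482]
tool_rot: [0.725, 0.689, 0.0, 0.0]
force: [0.2, -0.3, -3.4]
finger_gap: 0.124
gripper_force: 78.5
```

Call:
{"fn": "play_rows", "kwargs": {
  "rows": [
    [[0, 0, 0], [0, 0, 1.5], 1],
    [[0, 0, 0], [0, 0, 1.5], 1],
    [[0, 0, 0], [0, 0, 0], 1],
    [[0, 0, 0], [0, 0, 0], 1]
  ]
}}

```text
t: 22.18
tcp_pos: [0.6305, 0.0071, 0.1465]
tool_rot: [0.725, 0.689, 0.001, 0.001]
force: [-2.2, -0.1, 6.5]
finger_gap: 0.123
gripper_force: 79.6
```

Seated (+6.5 N). Release and rise.

Call:
{"fn": "play_rows", "kwargs": {
  "rows": [
    [[0, 0, 0], [0, 0, 0], 0.5],
    [[0, 0, 0], [0, 0, 0], 0.5],
    [[0, 0, 0], [0, 0, 0], 0.5],
    [[0, 0, 0], [0, 0, 0], 0.5],
    [[0, 0, 0], [0, 0, -10], 0.5],
    [[0, 0, 0], [0, 0, -20], 0.5],
    [[0, 0, 0], [0, 0, -25], 0.5],
    [[0, 0, 0], [0, 0, -25], 0.5],
    [[0, 0, 0], [0, 0, -15], 0.5],
    [[0, 0, 0], [0, 0, 0], 0.5]
  ]
}}

```text
t: 23.02
tcp_pos: [0.6324, 0.0068, 0.2447]
tool_rot: [0.725, 0.689, 0.003, 0.004]
force: [0.3, -0.8, -0.1]
finger_gap: 0.5
gripper_force: 0.0
```

```bash
python3 - <<'E'
from h import *
go((457,-97,240,-14.4))
q,_=lugfree(629,7,60,.15,.17); print(rect(q),np.percentile(q[:,2],98))
E
```

```text
t 23.0 tcp [632.4   6.8 244.7] yaw -2.96 tilt 0.53 F [ 0.3 -0.8 -0.1] gap 0.5 grip 0.0 q [-0.17  0.53  1.41 -0.    1.19 -0.11]
 turn z 11.44
 shift [-144.2 -144.     4.7]
[630.    7.4  37.9  12.7  87.2] 0.16273791206464097
```

Call:
{"fn": "play_rows", "kwargs": {
  "rows": [
    [[0, 0, 5.7], [0, 0, 0], 0.5],
    [[0, 0, 5.7], [0, 0, 0], 0.5],
    [[0, 0, 0], [-12, -12, 0], 0.5],
    [[0, 0, 0], [-22, -22, 1], 0.5],
    [[0, 0, 0], [-25, -25, 1], 0.5],
    [[0, 0, 0], [-25, -25, 1], 0.5],
    [[0, 0, 0], [-25, -25, 1], 0.5],
    [[0, 0, 0], [-22, -22, 0], 0.5],
    [[0, 0, 0], [-13, -12, 0], 0.5],
    [[0, 0, 0], [0, 0, 15], 0.5],
    [[0, 0, 0], [0, 0, 25], 0.5],
    [[0, 0, 0], [0, 0, 20], 0.5]
  ]
}}

```text
t: 24.07
tcp_pos: [0.4543, -0.0968, 0.1744]
tool_rot: [0.79, 0.613, -0.0, -0.001]
force: [0.0, -0.1, 0.0]
finger_gap: 0.501
gripper_force: 0.0
```

Call:
{"fn": "play_rows", "kwargs": {
  "rows": [
    [[0, 0, 0], [0, 0, 5], 0.5],
    [[0, 0, 0], [0, 0, 0], 0.5],
    [[0, 0, 0], [0, 0, 0], 0.5]
  ]
}}

```text
t: 24.32
tcp_pos: [0.4553, -0.0967, 0.1705]
tool_rot: [0.79, 0.613, -0.0, -0.001]
force: [-0.0, 0.6, -0.2]
finger_gap: 0.494
gripper_force: 0.0
```

```bash
python3 - <<'E'
from h import *
go((457,-97,145,-14.4))
E
```

```text
t 24.3 tcp [455.3 -96.7 170.5] yaw -14.37 tilt 0.08 F [-0.   0.6 -0.2] gap 0.494 grip 0.0 q [-0.45  0.43  1.89  0.    0.82 -0.2 ]
 turn z 0.03
 shift [ 0.1  1.7 25.5]
```

Call:
{"fn": "play_rows", "kwargs": {
  "rows": [
    [[0, 0, 0], [0, 1, 8], 0.5],
    [[0, 0, 0], [0, 0, 11], 0.5],
    [[0, 0, 0], [0, 0, 6], 0.5],
    [[0, 0, 0], [0, 0, 0], 0.5],
    [[0, 0, 0], [0, 0, 0], 0.5],
    [[0, 0, 0], [0, 0, 0], 1],
    [[0, 0, 0], [0, 0, 0], 1],
    [[0, 0, 0], [0, 0, 0], 1],
    [[0, 0, 0], [0, 0, 0], 1],
    [[0, 0, 0], [0, 0, 0], 1],
    [[0, 0, 0], [0, 0, 0], 1],
    [[0, 0, 0], [0, 0, 0], 1]
  ]
}}

```text
t: 25.32
tcp_pos: [0.4571, -0.0973, 0.1465]
tool_rot: [0.79, 0.613, 0.0, 0.001]
force: [0.3, 1.0, 4.9]
finger_gap: 0.12
gripper_force: 79.5
```

Call:
{"fn": "play_rows", "kwargs": {
  "rows": [
    [[0, 0, 0], [0, 0, -6], 1],
    [[0, 0, 0], [0, 0, -14], 1],
    [[0, 0, 0], [0, 0, -18], 1],
    [[0, 0, 0], [0, 0, -18], 1],
    [[0, 0, 0], [0, 0, -18], 1],
    [[0, 0, 0], [0, 0, -16], 1],
    [[0, 0, 0], [0, 0, -4], 1],
    [[0, 0, 0], [0, 0, 0], 1]
  ]
}}

```text
t: 25.98
tcp_pos: [0.4567, -0.0972, 0.2406]
tool_rot: [0.79, 0.613, 0.0, 0.001]
force: [-0.4, -0.2, -2.7]
finger_gap: 0.12
gripper_force: 78.5
```

```bash
python3 - <<'E'
from h import *
go((438,92,240,16.6))
E
```

```text
t 26.0 tcp [456.7 -97.2 240.6] yaw -14.37 tilt 0.11 F [-0.4 -0.2 -2.7] gap 0.12 grip 78.5 q [-0.45  0.31  1.82 -0.    1.01 -0.2 ]
 turn z -30.97
 shift [186.6  36.2   0.6]
```

Call:
{"fn": "play_rows", "kwargs": {
  "rows": [
    [[0, 0, -3], [0, 0, 0], 1],
    [[0, 0, -5.5], [0, 0, 0], 1],
    [[0, 0, -6.5], [0, 0, 0], 1],
    [[0, 0, -6.5], [0, 0, 0], 1],
    [[0, 0, -5.5], [0, 0, 0], 1],
    [[0, 0, -4], [0, 0, 0], 1]
  ]
}}

```text
t: 26.48
tcp_pos: [0.4552, -0.0966, 0.2382]
tool_rot: [0.596, 0.803, -0.0, -0.002]
force: [0.3, -0.0, -3.1]
finger_gap: 0.121
gripper_force: 78.5
```

Call:
{"fn": "play_rows", "kwargs": {
  "rows": [
    [[0, 0, 0], [8, 1, 0], 1],
    [[0, 0, 0], [18, 4, 0], 1],
    [[0, 0, 0], [25, 5, 0], 1],
    [[0, 0, 0], [27, 5, 0], 1],
    [[0, 0, 0], [27, 5, 0], 1],
    [[0, 0, 0], [27, 5, 0], 1],
    [[0, 0, 0], [24, 5, 0], 1],
    [[0, 0, 0], [19, 4, 0], 1],
    [[0, 0, 0], [11, 2, 8], 1],
    [[0, 0, 0], [0, 0, 14], 1],
    [[0, 0, 0], [0, 0, 8], 1],
    [[0, 0, 0], [0, 0, 0], 1]
  ]
}}

```text
t: 27.48
tcp_pos: [0.4354, 0.0919, 0.2076]
tool_rot: [0.598, 0.802, -0.002, -0.003]
force: [0.0, 0.2, -3.3]
finger_gap: 0.118
gripper_force: 78.5
```

Call:
{"fn": "play_rows", "kwargs": {
  "rows": [
    [[0, 0, 0], [0, 0, 0], 1]
  ]
}}

```text
t: 27.57
tcp_pos: [0.4369, 0.0914, 0.209]
tool_rot: [0.598, 0.802, -0.001, -0.001]
force: [-0.1, -0.7, -2.7]
finger_gap: 0.118
gripper_force: 78.5
```

```bash
python3 - <<'E'
from h import *
go((438,92,146.5,16.6))
p,d=snapshot("side"); W=cloud("side",d)
for lo in (.16,.165,.17):
    q=W[(np.hypot(W[...,0]-.438,W[...,1]-.092)<.08)&(abs(W[...,2]-lo-.003)<.003)]
    if len(q)>10: print(lo,len(q),rect(q))
cv2.imwrite("pics/side5.png",p[100:420,160:480,::-1])
E
```

```text
t 27.6 tcp [436.9  91.4 209. ] yaw 16.56 tilt 0.16 F [-0.1 -0.7 -2.7] gap 0.118 grip 78.5 q [-0.05  0.34  1.9  -0.    0.91 -0.33]
 turn z -0.04
 shift [ 0.2  1.2 62.5]
0.16 147 [419.3  94.1  82.7  28.6 -83.7]
0.165 216 [432.1 107.6  58.6  12.  -73.5]
0.17 109 [432.1 108.   55.8  11.5 -75. ]
```

View pics/side5.png

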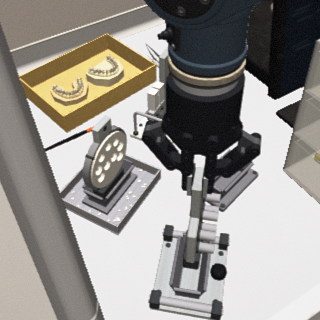

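The holder is aligned over the loading dock (crop about (190,230)), with the rods on the knob side but well inboard of it. Lowering.

Call:
{"fn": "play_rows", "kwargs": {
  "rows": [
    [[0, 0, 0], [0, 0.5, 8], 1],
    [[0, 0, 0], [0, 0, 12], 1],
    [[0, 0, 0], [0, 0, 12], 1],
    [[0, 0, 0], [0, 0, 10], 1],
    [[0, 0, 0], [0, 0, 8], 1],
    [[0, 0, 0], [0, 0, 6], 1],
    [[0, 0, 0], [0, 0, 4], 1],
    [[0, 0, 0], [0, 0, 1], 1],
    [[0, 0, 0], [0, 0, 0], 1],
    [[0, 0, 0], [0, 0, 0], 1]
  ]
}}

```text
t: 28.45
tcp_pos: [0.4386, 0.0916, 0.1491]
tool_rot: [0.597, 0.802, 0.0, 0.0]
force: [-0.2, 0.1, -3.2]
finger_gap: 0.124
gripper_force: 78.4
```

Call:
{"fn": "play_rows", "kwargs": {
  "rows": [
    [[0, 0, 0], [0, 0, 2], 1],
    [[0, 0, 0], [0, 0, 1.5], 1],
    [[0, 0, 0], [0, 0, 0], 1],
    [[0, 0, 0], [0, 0, 0], 1]
  ]
}}

```text
t: 28.78
tcp_pos: [0.439, 0.0916, 0.1465]
tool_rot: [0.597, 0.802, 0.001, 0.001]
force: [-0.9, 0.2, 6.1]
finger_gap: 0.122
gripper_force: 79.9
```

Call:
{"fn": "play_rows", "kwargs": {
  "rows": [
    [[0, 0, 0], [0, 0, 0], 0.5],
    [[0, 0, 0], [0, 0, 0], 0.5],
    [[0, 0, 0], [0, 0, 0], 0.5],
    [[0, 0, 0], [0, 0, 0], 0.5],
    [[0, 0, 0], [0, 0, -10], 0.5],
    [[0, 0, 0], [0, 0, -20], 0.5],
    [[0, 0, 0], [0, 0, -25], 0.5],
    [[0, 0, 0], [0, 0, -25], 0.5],
    [[0, 0, 0], [0, 0, -25], 0.5],
    [[0, 0, 0], [0, 0, -15], 0.5],
    [[0, 0, 0], [0, 0, 0], 0.5],
    [[0, 0, 0], [0, 0, 0], 0.5]
  ]
}}

```text
t: 29.78
tcp_pos: [0.4384, 0.0916, 0.2657]
tool_rot: [0.597, 0.802, 0.0, 0.001]
force: [-1.2, -0.2, 0.0]
finger_gap: 0.497
gripper_force: 0.0
```

```bash
python3 - <<'E'
from h import *
go()
for x,y in((438,92),(629,7),(624,-199)):
    q,p=lugfree(x,y,60,.15,.17); print(rect(q),np.percentile(q[:,2],98).round(4))
q,_=lugfree(456,-97,60,.034,.046); print("spare",rect(q))
cv2.imwrite("pics/side6.png",p[:,:,::-1])
E
```

```text
t 29.8 tcp [438.4  91.6 265.7] yaw 16.62 tilt 0.1 F [-1.2 -0.2  0. ] gap 0.497 grip 0.0 q [-0.04  0.25  1.83  0.    1.06 -0.33]
[439.5  91.4  37.2  12.4 -74. ] 0.163
[630.2   8.3  36.   13.4  86.8] 0.1627
[ 628.2 -191.8   23.6   10.6  -63.4] 0.1634
spare [455.9 -96.3  97.2  52.7  75. ]
```

View pics/side6.png

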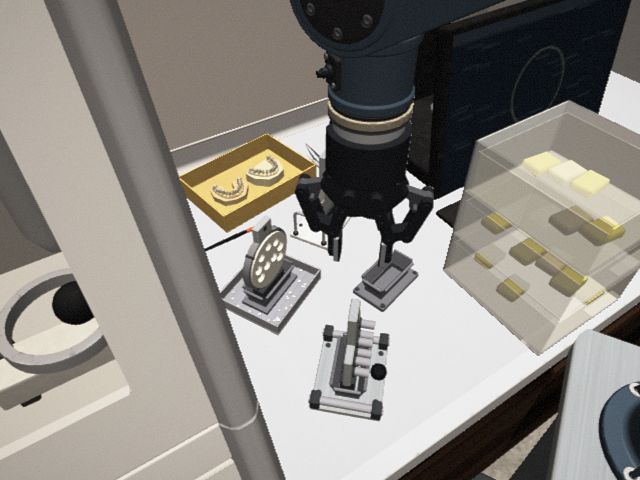

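The abutments are in the loading dock (350,360), the disc is in the brush-out stand (268,270) and the spare dock (387,275) is empty. The gripper hides part of the block holder in this view. It measured seated at (624,-200) after release. Handing in.

```bash
python3 -c "
from station import *
print(sign_off())"
```

```text
the job is handed in; nothing more can be done
None
```

All three workholders are moved on one station, seated and released, the spare dock is empty again, and the job was handed in after about 30 s of robot time; sign-off gave no verdict.

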